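# Rack the spun tubes in reverse order

## Robot

A 6-joint arm with a two-finger parallel gripper is mounted at the origin on the work surface. World frame = base frame: x ahead of the robot, y to its left, z up, the work surface at z = 0. Lengths are in m, angles in rad, forces in N, time in s.
With the tool pointing down it reaches from about 0.25 to 0.725 m from the base axis. Payload 4 kg.
Tool frame: the origin (TCP) lies midway between the tips of the shut fingers; the grasp point (between the pads) lies 19 mm behind it; z points along the fingers, y is the line along which they close (so a half turn about z gives the same grasp; the last joint's range is limited). The gripper opens to 85 mm and grips with 20 to 120 N. Pads are 22 mm wide; open, the fingers measure 114 mm over their backs; the gripper's body (76 mm by 85 mm) begins 54 mm behind the grasp point. The pads swing forward as they close: fully open they stand 13 mm farther back than shut.
Start: joints at [-1.346, 0.241, 0.005, 1.335, 0, 1.571], TCP at [0.111, -0.487, 0.231] pointing down, gripper open.
Joint ranges: [-2.72, 2.72], [-1.05, 1.87], [-1.09, 1.28], [-1.99, 2.15], [-1.42, 1.44], [-3.14, 3.14]. Speed limits (rad/s): [2.79, 2.79, 3.14, 3.14, 3.14, 3.14].

## Interface

Orientations are given as a unit quaternion [x, y, z, w].
In Python, from workcell import get_obs, camera, job_done, silhouettes gives the robot as it stands. The module is installed in compiled form; this text tells all that it offers.
- The arm moves only by the tool drive_tool, never from a script. Its argument "increments" is a list of rows, each a list of 3 entries, a list of its own where there are three numbers: the shift along the world's x, y, z in mm, then the turn, a rotation vector about the world's x, y, z in degrees, then the opening, from 0 (shut) to 1 (fully open). A call has 1 to 8 rows; each row shifts and turns the commanded pose from where the row before left it; what a row does not reach is not made up. A row lasts 1/12 s, in which the tool goes at most 41.7 mm and 7.16 degrees, less where a joint would pass 70% of its speed; a pose out of reach is approached as far as the arm can. A call is refused whole if a number of a shift passes 41.7 or a number of a turn 7.16, either way. A call with a gripper value outside its range is refused whole. The fingers move at their own pace and stop on an object; the grip force is fixed at half the most. Time passes only in rows, so rows that do not move let the fingers close. It gives the time, the measured TCP pose, the force, the opening and the grip force at its end, in the units of the state.
- get_obs(): the state, without advancing time (a new reading comes with each control period).
- camera(name): name is "scene" or "top"; returns a dict with "image" (420x560x3 uint8, red, green, blue), "K" (3x3 intrinsics, pixels), "view" (4x4, takes a point from world to camera coordinates). Camera axes: x right, y down, z forward; pixel columns grow to the right and rows downward; lengths in m; the calibration is good to about 2 mm. A picture is of the moment at which its call begins. There is no depth.
- job_done(): hands the job in; it is judged then, once.
Trained networks look in a picture, given as the dict that the camera call returned (one of the last four; its "shot" number tells which), for a name from the list of things; names that differ only in an ending like _2 or _b are one class to them, and where a whole thing is asked for, a point or a joint stands for the part that bears it (a point fixed in the world has none). Each returns a list of dicts, best first, with "conf" (0 to 1); they miss things now and then, are a little off and sometimes report something else, mostly with a low value. They report only what shows in the picture. A call takes as long as a camera call.
- silhouettes(query, picture): "region" (420x560 bool, what is visible of it) and "bbox" ([left, top, right, bottom] in pixels, round what is visible of it).
The state is a dict: "clock": time; "joint_pos": joint angles; "joint_vel": joint speeds; "tau": joint torques, N m; "eef_pos": TCP position; "tool_rot": TCP orientation; "ft_force": force on the tool from outside, world axes, zero at the start; "ft_torque": the same for the moment, N m; "grip_width": finger opening in m; "grasp_force": force on a finger pad.
Only numpy, scipy, OpenCV 4.12 (cv2) and the standard library are available. Lean on these libraries where they do the work, as an engineer would, in place of code of your own. Each camera call takes 0.05 s, during which the arm holds its last target. There are 200 camera calls.

## Task

The centrifuge run is over: move the four capped tubes from the coloured sleeves of the steel carrier into the four pockets of the white bench rack in reverse order, so that the tube nearest the carrier's black end goes into the rack pocket farthest from the rack's black end, the next into the next pocket, and so on, until the tube farthest from the carrier's black end stands nearest the rack's. Keep the tubes upright so that the spun layers do not mix, lower each one fully down into its pocket without dropping it, and let go.

Things in the scene. Friction and masses are not known exactly. Their poses are not given: they have to be found in the camera images.
- tube_red: Sizes in mm. loose capped sample tube, white, with a red screw cap; 118 tall, 30 in diameter, the foot tapering over the lowest 14 to 18 in diameter; the cap is the top 20, 34 in diameter. About 60 g. Origin: centre of the foot; z up to the cap. At the start it stands in the red sleeve, its cap reaching above the sleeve.
- tube_yellow: Sizes in mm. loose capped sample tube, white, with a yellow screw cap; 118 tall, 30 in diameter, the foot tapering over the lowest 14 to 18 in diameter; the cap is the top 20, 34 in diameter. About 60 g. Origin: centre of the foot; z up to the cap. At the start it stands in the yellow sleeve, its cap reaching above the sleeve.
- tube_green: Sizes in mm. loose capped sample tube, white, with a green screw cap; 118 tall, 30 in diameter, the foot tapering over the lowest 14 to 18 in diameter; the cap is the top 20, 34 in diameter. About 60 g. Origin: centre of the foot; z up to the cap. At the start it stands in the green sleeve, its cap reaching above the sleeve.
- tube_blue: Sizes in mm. loose capped sample tube, white, with a blue screw cap; 118 tall, 30 in diameter, the foot tapering over the lowest 14 to 18 in diameter; the cap is the top 20, 34 in diameter. About 60 g. Origin: centre of the foot; z up to the cap. At the start it stands in the blue sleeve, its cap reaching above the sleeve.
- sleeve_red: Sizes in mm. fixed red round sleeve open at the top, 46 outside and 36 inside diameter, 60 tall, floor 6 thick, on the carrier in one of its four places. Origin: centre of the underside (10 above the table); the tube's foot starts 6 above it. Its place along the carrier varies.
- sleeve_yellow: Sizes in mm. fixed yellow round sleeve open at the top, 46 outside and 36 inside diameter, 60 tall, floor 6 thick, on the carrier in one of its four places. Origin: centre of the underside (10 above the table); the tube's foot starts 6 above it. Its place along the carrier varies.
- sleeve_green: Sizes in mm. fixed green round sleeve open at the top, 46 outside and 36 inside diameter, 60 tall, floor 6 thick, on the carrier in one of its four places. Origin: centre of the underside (10 above the table); the tube's foot starts 6 above it. Its place along the carrier varies.
- sleeve_blue: Sizes in mm. fixed blue round sleeve open at the top, 46 outside and 36 inside diameter, 60 tall, floor 6 thick, on the carrier in one of its four places. Origin: centre of the underside (10 above the table); the tube's foot starts 6 above it. Its place along the carrier varies.
- carrier: Sizes in mm. fixed flat steel plate, 70 by 290, 10 thick, with a black end block (60 by 22, 45 tall) at one end. Origin on the table under the middle of the row; sleeves stand along its y axis at y = +105, +35, -35, -105; +y points to the black end block (centre y = +149). Any yaw, left or right on the bench.
- rack: Sizes in mm. fixed white block 70 by 276, 70 tall, with four square pockets 36 wide, 55 deep, and a black end block (60 by 22, 85 tall) at one end. Origin on the table under the middle of the row; pockets at x = 0, y = +105, +35, -35, -105, mouths at z = 70, floors at z = 15; +y points to the black end block (centre y = +149). Any yaw, on the other side of the bench from the carrier.

How it is judged:
At the end, for the whole second after the job is handed in: Each tube stands at rest on the floor of a rack pocket (height within 7 mm, centre within 12 mm each way, tilt under 0.3 rad), rows reversed: sleeve at carrier y = +105, +35, -35, -105 mm means pocket at rack y = -105, -35, +35, +105 mm (x of tube_red in the frame of rack between -0.012 and 0.012 m and z of tube_red in the frame of rack between 0.008 and 0.022 m and angle between each of tube_red, tube_yellow, tube_green, tube_blue's own z axis and vertical below 0.3 rad and linear speed of each of tube_red, tube_yellow, tube_green, tube_blue below 0.03 m/s and angular speed of each of tube_red, tube_yellow, tube_green, tube_blue below 1 rad/s and ((y of sleeve_red in the frame of carrier between 0.09 and 0.12 m and y of tube_red in the frame of rack between -0.117 and -0.093 m) or (y of sleeve_red in the frame of carrier between 0.02 and 0.05 m and y of tube_red in the frame of rack between -0.047 and -0.023 m) or (y of sleeve_red in the frame of carrier between -0.05 and -0.02 m and y of tube_red in the frame of rack between 0.023 and 0.047 m) or (y of sleeve_red in the frame of carrier between -0.12 and -0.09 m and y of tube_red in the frame of rack between 0.093 and 0.117 m)) and x of tube_yellow in the frame of rack between -0.012 and 0.012 m and z of tube_yellow in the frame of rack between 0.008 and 0.022 m and ((y of sleeve_yellow in the frame of carrier between 0.09 and 0.12 m and y of tube_yellow in the frame of rack between -0.117 and -0.093 m) or (y of sleeve_yellow in the frame of carrier between 0.02 and 0.05 m and y of tube_yellow in the frame of rack between -0.047 and -0.023 m) or (y of sleeve_yellow in the frame of carrier between -0.05 and -0.02 m and y of tube_yellow in the frame of rack between 0.023 and 0.047 m) or (y of sleeve_yellow in the frame of carrier between -0.12 and -0.09 m and y of tube_yellow in the frame of rack between 0.093 and 0.117 m)) and x of tube_green in the frame of rack between -0.012 and 0.012 m and z of tube_green in the frame of rack between 0.008 and 0.022 m and ((y of sleeve_green in the frame of carrier between 0.09 and 0.12 m and y of tube_green in the frame of rack between -0.117 and -0.093 m) or (y of sleeve_green in the frame of carrier between 0.02 and 0.05 m and y of tube_green in the frame of rack between -0.047 and -0.023 m) or (y of sleeve_green in the frame of carrier between -0.05 and -0.02 m and y of tube_green in the frame of rack between 0.023 and 0.047 m) or (y of sleeve_green in the frame of carrier between -0.12 and -0.09 m and y of tube_green in the frame of rack between 0.093 and 0.117 m)) and x of tube_blue in the frame of rack between -0.012 and 0.012 m and z of tube_blue in the frame of rack between 0.008 and 0.022 m and ((y of sleeve_blue in the frame of carrier between 0.09 and 0.12 m and y of tube_blue in the frame of rack between -0.117 and -0.093 m) or (y of sleeve_blue in the frame of carrier between 0.02 and 0.05 m and y of tube_blue in the frame of rack between -0.047 and -0.023 m) or (y of sleeve_blue in the frame of carrier between -0.05 and -0.02 m and y of tube_blue in the frame of rack between 0.023 and 0.047 m) or (y of sleeve_blue in the frame of carrier between -0.12 and -0.09 m and y of tube_blue in the frame of rack between 0.093 and 0.117 m))); the robot touches nothing.
It fails at once if a tube is tipped more than 45 degrees (angle between any of tube_red, tube_yellow, tube_green, tube_blue's own z axis and vertical above 0.8 rad).
It fails at once if a tube is dropped into the rack (over 0.7 m/s inside a pocket) ((x of tube_red in the frame of rack between -0.02 and 0.02 m and y of tube_red in the frame of rack between -0.13 and 0.13 m and z of tube_red in the frame of rack below 0.045 m and linear speed of tube_red above 0.7 m/s) or (x of tube_yellow in the frame of rack between -0.02 and 0.02 m and y of tube_yellow in the frame of rack between -0.13 and 0.13 m and z of tube_yellow in the frame of rack below 0.045 m and linear speed of tube_yellow above 0.7 m/s) or (x of tube_green in the frame of rack between -0.02 and 0.02 m and y of tube_green in the frame of rack between -0.13 and 0.13 m and z of tube_green in the frame of rack below 0.045 m and linear speed of tube_green above 0.7 m/s) or (x of tube_blue in the frame of rack between -0.02 and 0.02 m and y of tube_blue in the frame of rack between -0.13 and 0.13 m and z of tube_blue in the frame of rack below 0.045 m and linear speed of tube_blue above 0.7 m/s)).
It also fails if it takes over 128 s, if anything falls off the work surface, if the arm or the gripper's body presses on something with over 40 N, if the wrist force passes 120 N, or if a joint passes its speed limit or range.

## Working session

There is one attempt and no reset: what is moved stays moved. The work goes in short steps, Python scripts to look and compute and a tool call to move; the robot and the scene stay as the last step left them, time stands still between calls to the robot, and variables do not carry over. Pictures are saved under pics/ and viewed, at most 14 in all, crops included, and the job is handed in when it is done.

Besides the shell and the picture viewer there is one more tool, called after "Call:" as name([rows], argument=value, ...), one row to a line, values as JSON. drive_tool: Moves the arm, as the interface text tells. Its arguments: {"type":"object","properties":{"increments":{"type":"array"}},"required":["increments"]}

```bash
mkdir -p pics
cat > a.py <<'E'
from workcell import *
import cv2,numpy as np
for n in ("scene","top"):
    p=camera(n); cv2.imwrite(f"pics/{n}0.png",p["image"][:,:,::-1])
    print(n,np.round(p["K"],1).tolist(),np.round(p["view"],4).tolist())
    for q in ["carrier","rack"]+[a+"_"+c for a in("tube","sleeve") for c in("red","yellow","green","blue")]:
        for r in silhouettes(q,p)[:2]:
            ys,xs=np.nonzero(r["region"]); print(q,round(r["conf"],2),np.round(r["bbox"]).tolist(),len(xs),round(xs.mean(),1),round(ys.mean(),1))
o=get_obs();print({k:np.round(v,3).tolist() for k,v in o.items()})
E
python3 a.py
```

```text
scene [[508.0, 0.0, 273.0], [0.0, 508.0, 212.6], [0.0, 0.0, 1.0]] [[-0.5869, 0.8095, 0.0125, 0.3077], [0.4229, 0.3197, -0.8479, -0.17], [-0.6904, -0.4924, -0.53, 1.4473], [0.0, 0.0, 0.0, 1.0]]
carrier 0.85 [311.0, 221.0, 476.0, 314.0] 2940 386.3 272.1
carrier 0.61 [360.0, 232.0, 386.0, 272.0] 636 371.9 253.0
rack 0.68 [147.0, 137.0, 239.0, 225.0] 4090 192.5 181.1
rack 0.36 [426.0, 257.0, 459.0, 295.0] 799 442.4 280.1
tube_red 0.6 [436.0, 226.0, 464.0, 272.0] 752 450.2 248.5
tube_yellow 0.58 [401.0, 216.0, 422.0, 258.0] 716 410.9 234.5
tube_green 0.61 [367.0, 206.0, 386.0, 243.0] 603 376.1 222.3
tube_blue 0.9 [332.0, 195.0, 356.0, 233.0] 607 342.8 210.5
sleeve_red 0.62 [428.0, 257.0, 459.0, 294.0] 799 442.4 279.7
sleeve_red 0.57 [358.0, 233.0, 386.0, 274.0] 641 372.0 253.0
sleeve_yellow 0.96 [392.0, 245.0, 419.0, 281.0] 760 406.3 265.0
sleeve_yellow 0.18 [438.0, 227.0, 461.0, 270.0] 738 450.0 248.8
sleeve_green 0.56 [360.0, 231.0, 388.0, 272.0] 685 371.8 252.6
sleeve_blue 0.91 [328.0, 223.0, 356.0, 257.0] 615 340.2 239.9
top [[440.7, 0.0, 279.9], [0.0, 440.7, 210.2], [0.0, 0.0, 1.0]] 
[... 455 characters left out ...]
73.0, 240.0] 437 157.2 224.7
tube_blue 0.85 [181.0, 210.0, 206.0, 234.0] 417 193.7 219.9
sleeve_red 0.63 [84.0, 227.0, 115.0, 254.0] 440 99.9 242.3
sleeve_yellow 0.78 [116.0, 224.0, 147.0, 245.0] 317 135.4 237.0
sleeve_green 0.77 [154.0, 214.0, 180.0, 243.0] 282 170.1 232.8
sleeve_blue 0.84 [186.0, 211.0, 216.0, 240.0] 288 203.2 228.6
{'clock': 1.1, 'joint_pos': [-1.346, 0.241, 0.005, 1.335, 0.0, 1.571], 'joint_vel': [0.0, -0.0, 0.001, -0.001, -0.001, 0.0], 'tau': [0.0, -37.222, 25.269, 0.001, -0.0, -0.0], 'eef_pos': [0.111, -0.487, 0.231], 'tool_rot': [0.994, 0.112, -0.0, -0.0], 'ft_force': [-0.028, -1.402, -0.155], 'ft_torque': [0.02, 0.012, 0.003], 'grasp_force': 0.0, 'grip_width': 0.085}
```

```bash
python3 -c "
import cv2
for n in('scene0','top0'):
    cv2.imwrite(f'pics/{n}b.png',cv2.resize(cv2.imread(f'pics/{n}.png'),(800,600),interpolation=3))"
```

```text
(no output)
```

View pics/scene0b.png

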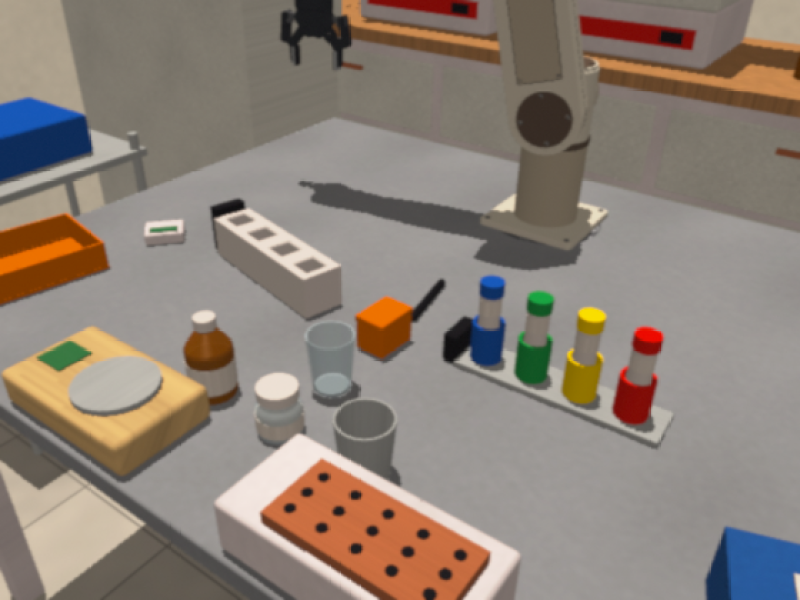

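View pics/top0b.png

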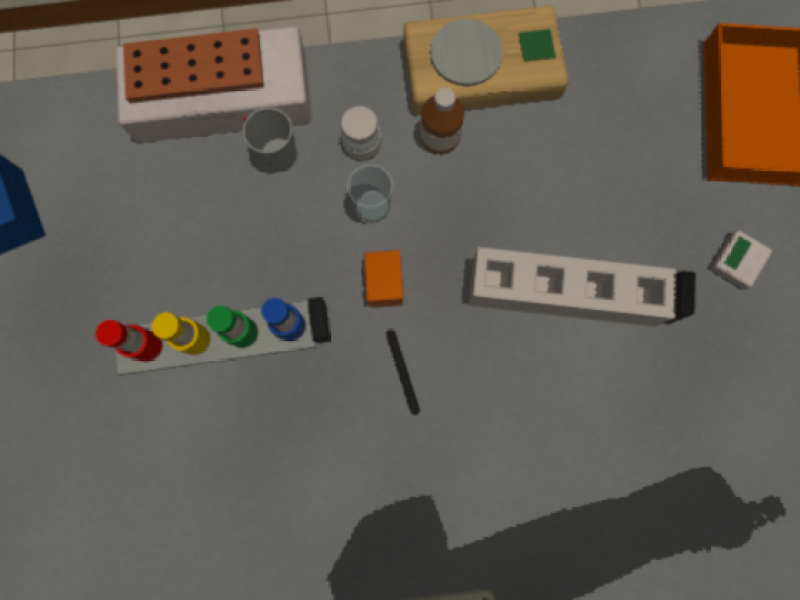

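The scene view (800 px scale) shows the carrier with caps at about blue (491,288), green (540,304), yellow (591,321) and red (647,341). Its black end (458,338) is beside blue. The rack's pockets run from (240,219) to (311,265), with its black end at (228,210). In the top view the rack is at right and its black end is at far right (685,295). So blue goes in the pocket farthest from the rack's black end, then green, yellow and red.

```bash
cat > b.py <<'E'
from workcell import *
import cv2,numpy as np
from scipy.optimize import least_squares,minimize
P={n:camera(n) for n in("scene","top")}
def proj(n,X):
    V=P[n]["view"];c=np.atleast_2d(X)@V[:3,:3].T+V[:3,3];u=c@P[n]["K"].T;return u[:,:2]/u[:,2:]
hue={"red":0,"yellow":27,"green":65,"blue":110}
caps={}
for c,h in hue.items():
    obs={}
    for n in P:
        hsv=cv2.cvtColor(P[n]["image"],cv2.COLOR_RGB2HSV).astype(int)
        d=abs((hsv[...,0]-h+90)%180-90)
        m=((d<12)&(hsv[...,1]>120)&(hsv[...,2]>60)).astype(np.uint8)
        r=[q for q in silhouettes("tube_"+c,P[n])][0]["bbox"]
        l,t,rr,b=[int(v) for v in r];w=np.zeros_like(m);w[t-3:b+3,l-3:rr+3]=1
        k,lab,st,ce=cv2.connectedComponentsWithStats(m*w)
        g=[i for i in range(1,k) if st[i,4]>60]
        i=min(g,key=lambda i:ce[i,1]); obs[n]=np.argwhere(lab==i)[:,::-1]
    # cap = cylinder r17, 20 high: match hull's bbox centre in both views
    th=np.linspace(0,6.28,40);cy=np.concatenate([np.c_[17*np.cos(th),17*np.sin(th),0*th+z] for z in(-10,10)])/1e3
    f=lambda X:np.concatenate([np.r_[proj(n,X+cy).min(0)-obs[n].min(0)+.5,proj(n,X+cy).max(0)-obs[n].max(0)-.5] for n in P])
    s=least_squares(f,[.45,.2,.124]);caps[c]=s.x;print(c,np.round(s.x*1e3,1),np.round(f(s.x),1))
C=np.array([caps[c] for c in("blue","green","yellow","red")]);print("spacing",np.round(np.linalg.norm(np.diff(C[:,:2],axis=0),axis=1)*1e3,1))
d=C[0]-C[3];print("carrier yaw dir deg",np.degrees(np.arctan2(d[1],d[0])),"centre",C.mean(0))
# rack
R={n:silhouettes("rack",P[n])[0]["region"].astype(np.uint8) for n in P}
def box(x0,x1,y0,y1,z):return np.array([[a,b,c] for a in(x0,x1) for b in(y0,y1) for c in(0,z)])
A=box(-.035,.035,-.138,.138,.07);B=box(-.03,.03,.138,.16,.085)
S=4
def render(n,q):
    m=np.zeros((420*S,560*S),np.uint8);c,s=np.cos(q[2]),np.sin(q[2]);Rz=np.array([[c,-s,0],[s,c,0],[0,0,1]])
    for bx in(A,B):
        u=proj(n,bx@Rz.T+[q[0],q[1],q[3]]);cv2.fillConvexPoly(m,cv2.convexHull(np.round((u+.5)*S).astype(np.int32)),1)
    return m
RS={n:cv2.resize(R[n],None,fx=S,fy=S,interpolation=0) for n in P}
def cost(q):
    return sum((render(n,q)!=RS[n]).sum() for n in P)/S/S
q0=[.45,-.25,-1.6,0]
b=min((minimize(cost,[x,y,w,0],method="Nelder-Mead",options=dict(initial_simplex=np.array([x,y,w,0])+np.vstack([np.zeros(4),np.diag([.03,.03,.1,.01])]),maxiter=300)) for x,y,w in[(.45,-.25,-1.6),(.5,-.28,-1.4),(.5,-.25,-1.9)]),key=lambda r:r.fun)
print("rack",b.x,b.fun)
q=b.x;c,s=np.cos(q[2]),np.sin(q[2])
print("pockets",{y:np.round([q[0]*1e3-s*y,q[1]*1e3+c*y],1).tolist() for y in(-105,-35,35,105)})
for n in P:
    im=cv2.resize(P[n]["image"][:,:,::-1],None,fx=S,fy=S,interpolation=cv2.INTER_CUBIC)
    cs,_=cv2.findContours(render(n,q),0,2);cv2.drawContours(im,cs,-1,(0,255,0),1)
    Rz=np.array([[c,-s,0],[s,c,0],[0,0,1]])
    for y in(-.105,-.035,.035,.105):
        pk=np.array([[a,y+bb,.07] for a,bb in((-.018,-.018),(-.018,.018),(.018,.018),(.018,-.018))])
        cv2.polylines(im,[np.round((proj(n,pk@Rz.T+[q[0],q[1],q[3]])+.5)*S).astype(int)],True,(0,0,255),1)
    u=RS[n];ys,xs=np.nonzero(u);cv2.imwrite(f"pics/r_{n}.png",im[max(0,ys.min()-30):ys.max()+30,max(0,xs.min()-30):xs.max()+30])
E
python3 b.py
```

```text
red [477.4 349.2 117.5] [-1.5  0.2 -0.9 -0.2  4.6  3.6 -7.1 -2.6]
yellow [479.9 277.6 118.7] [-1.1  0.1 -0.1 -0.3  3.7  2.3 -5.  -1.8]
green [479.  207.6 118.6] [-1.6 -1.   1.1  0.7  3.1  3.1 -3.6 -2.9]
blue [480.5 139.3 118.6] [ 0.5 -0.5  2.1  0.3  2.3  2.8 -0.3 -4.2]
spacing [68.3 70.  71.7]
carrier yaw dir deg -89.16256035684187 centre [0.47923311 0.24344214 0.1183592 ]
rack [ 0.48317663 -0.28475172 -0.23927915 -0.00373323] 549.0
pockets {-105: [458.3, -386.8], -35: [474.9, -318.8], 35: [491.5, -250.7], 105: [508.1, -182.7]}
```

```bash
sed -i 's/^    s=least/    f0=f;f=lambda X:f0(X)[:6]\n    s=least/; s/for x,y,w in\[.*\])),key/for x,y,w in[(.47,-.2,3.1),(.45,-.2,3.3),(.47,-.23,3.0)]),key/; s/f(s.x),1/f0(s.x),1/' b.py; sed -i 's/\])\]),key/]),key/' b.py; grep -n "b=min" b.py; python3 b.py; python3 -c "
import cv2
for n in('scene','top'):
    i=cv2.imread(f'pics/r_{n}.png');print(i.shape);s=min(800/i.shape[1],600/i.shape[0],1);cv2.imwrite(f'pics/r_{n}2.png',cv2.resize(i,None,fx=s,fy=s))"
```

```text
41:b=min((minimize(cost,[x,y,w,0],method="Nelder-Mead",options=dict(initial_simplex=np.array([x,y,w,0])+np.vstack([np.zeros(4),np.diag([.03,.03,.1,.01])]),maxiter=300)) for x,y,w in[(.45,-.25,-1.6),(.5,-.28,-1.4),(.5,-.25,-1.9)]),key=lambda r:r.fun)
red [483.9 352.7 122.6] [ -0.3   0.1   0.6  -0.1   0.3  -0.1 -10.2  -2.1]
yellow [484.8 281.  122.5] [-0.1  0.1  1.1 -0.2  0.9 -0.5 -7.7 -5.4]
green [484.9 210.9 122.4] [-1.2 -0.9  1.6  0.9  0.4 -0.2 -6.1 -7.1]
blue [486.4 140.7 121.7] [-0.3 -0.5  1.4  0.5  0.9 -0.6 -3.5 -5.5]
spacing [70.2 70.2 71.7]
carrier yaw dir deg -89.32616975057479 centre [0.48498578 0.24633244 0.12230502]
rack [ 0.48826686 -0.26397655 -3.38158788 -0.00412111] 433.0
pockets {-105: [513.2, -162.0], -35: [496.6, -230.0], 35: [479.9, -298.0], 105: [463.3, -366.0]}
(391, 427, 3)
(287, 703, 3)
```

```bash
sed -i '41s/in\[(.*)\]),key/in[(.47,-.2,3.1),(.45,-.2,3.3),(.48,-.24,2.9)]),key/' b.py; python3 b.py|tail -2; python3 -c "
import cv2,numpy as np
a=cv2.imread('pics/r_scene.png');b=cv2.imread('pics/r_top.png')
w=max(a.shape[1],b.shape[1]);p=lambda i:np.pad(i,((0,0),(0,w-i.shape[1]),(0,0)))
i=np.vstack([p(a),p(b)]);s=min(800/i.shape[1],600/i.shape[0],1);cv2.imwrite('pics/rr.png',cv2.resize(i,None,fx=s,fy=s))"
```

```text
red [484.7 352.2 123.1] [-0.7 -0.   2.2 -0.2  1.4 -0.7 -8.1 -5.7]
yellow [484.8 281.  122.5] [-0.1  0.1  1.1 -0.2  0.9 -0.5 -7.7 -4.4]Traceback (most recent call last):
  File "b.py", line 19, in <module>
    i=min(g,key=lambda i:ce[i,1]); obs[n]=np.argwhere(lab==i)[:,::-1]
ValueError: min() iterable argument is empty
```

View pics/rr.png

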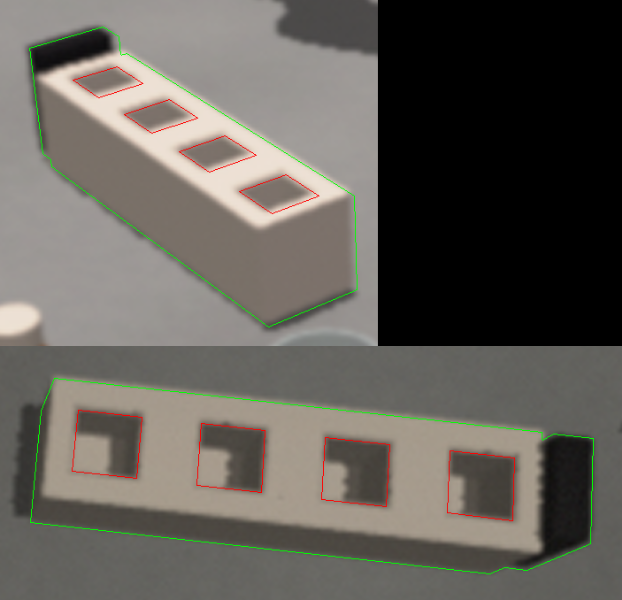

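The overlay shows the rack hull and pocket squares within about 1-2 px in both views. In the scene crop, the pockets sit slightly right and up of the real ones. I'll refine with a fit of the bright top face, leaving the height free.

```bash
cat > c.py <<'E'
from workcell import *
import cv2,numpy as np
from scipy.optimize import minimize
P={n:camera(n) for n in("scene","top")};S=4
def proj(n,X):
    V=P[n]["view"];c=np.atleast_2d(X)@V[:3,:3].T+V[:3,3];u=c@P[n]["K"].T;return u[:,:2]/u[:,2:]
def quad(x,y0,y1,q):
    c,s=np.cos(q[2]),np.sin(q[2]);p=np.array([[-x,y0],[x,y0],[x,y1],[-x,y1]])@np.array([[c,s],[-s,c]])+q[:2]
    return np.c_[p,[q[3]]*4]
def poly(n,x,a,b,q):return np.round((proj(n,quad(x,a,b,q))+.5)*S).astype(np.int32)
q0=np.array([.488,-.264,2.9016,.067])
G={};W={}
for n in P:
    g=cv2.resize(cv2.cvtColor(P[n]["image"],cv2.COLOR_RGB2GRAY),None,fx=S,fy=S,interpolation=cv2.INTER_CUBIC)
    w=np.zeros_like(g);cv2.fillPoly(w,[poly(n,.045,-.15,.15,q0)],1)
    t,_=cv2.threshold(g[w>0].reshape(-1,1),0,1,cv2.THRESH_OTSU)
    f=np.zeros_like(g);cv2.fillPoly(f,[poly(n,.03,-.13,.13,q0)],1)
    hi=np.median(g[f>0]);ring=cv2.dilate(w,np.ones((9,9)))>w
    m=((g>(170 if n=="scene" else t))&(w>0)).astype(np.uint8)
    k,lab,st,_=cv2.connectedComponentsWithStats(m);m=(lab==1+st[1:,4].argmax()).astype(np.uint8)
    G[n]=m;print(n,t,hi,m.sum()/S/S)
def ren(n,q):
    m=np.zeros_like(G[n]);cv2.fillPoly(m,[poly(n,.035,-.138,.138,q)],1)
    for y in(-.105,-.035,.035,.105):
        cv2.fillPoly(m,[poly(n,.018,y-.018,y+.018,q)],0)
    return m
def cost(q):return sum((ren(n,q)!=G[n]).sum() for n in P)/S/S
for z in(None,.07):
    N=4 if z is None else 3
    ff=cost if z is None else (lambda v:cost(np.r_[v,z]))
    r=minimize(ff,q0[:N],method="Nelder-Mead",options=dict(initial_simplex=q0[:N]+np.vstack([np.zeros(N),np.diag([.006,.006,.04,.006][:N])]),maxiter=300))
    q=r.x;c,s=np.cos(q[2]),np.sin(q[2]);print(q,r.fun,{y:np.round([q[0]*1e3-s*y,q[1]*1e3+c*y],1).tolist() for y in(-105,-35,35,105)})
    if z is None:qb=q
ims=[]
for n in P:
    im=cv2.resize(P[n]["image"][:,:,::-1],None,fx=S,fy=S,interpolation=cv2.INTER_CUBIC)
    for a in[(.035,-.138,.138)]+[(.018,y-.018,y+.018) for y in(-.105,-.035,.035,.105)]:cv2.polylines(im,[poly(n,*a,qb)],True,(0,0,255),1)
    u=poly(n,.035,-.138,.138,qb);ims.append(im[u[:,1].min()-30:u[:,1].max()+40,u[:,0].min()-30:u[:,0].max()+30])
w=max(i.shape[1] for i in ims);i=np.vstack([np.pad(i,((0,0),(0,w-i.shape[1]),(0,0))) for i in ims])
s=min(800/i.shape[1],600/i.shape[0],1);cv2.imwrite("pics/rr2.png",cv2.resize(i,None,fx=s,fy=s))
E
python3 c.py
```

```text
scene 174.0 218.0 1257.625
top 114.0 155.0 3819.0
[ 0.48895193 -0.26412088  2.90515813  0.06802622] 603.6875 {-105: [513.5, -162.0], -35: [497.2, -230.1], 35: [480.8, -298.1], 105: [464.4, -366.2]}
[ 0.48876346 -0.263471    2.89972138] 717.3125 {-105: [513.9, -161.5], -35: [497.1, -229.5], 35: [480.4, -297.5], 105: [463.6, -365.4]}
```

View pics/rr2.png

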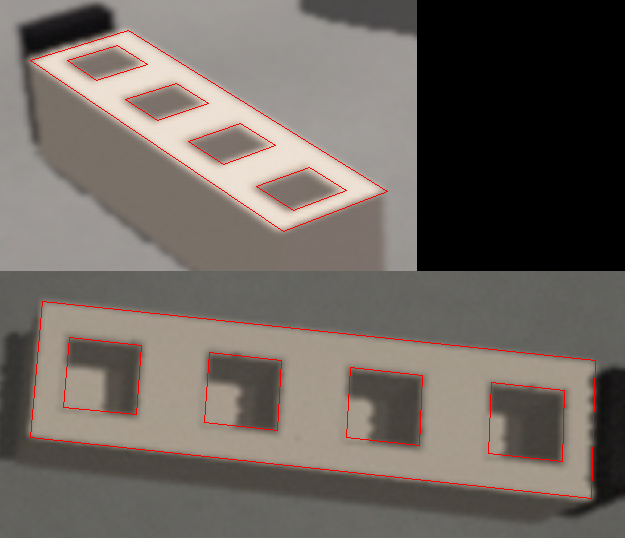

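The refined fit matches the top face and all four pockets in both views. Results in mm:
- **Pockets, far from black end to near:** (513.5,-162), (497,-230), (481,-298), (464,-366), with the mouth at about 68.
- **Caps:** blue (486,141), green (485,211), yellow (485,281), red (484,352), with cap centres at about 122.

Next I'll move above blue with the fingers closing along world x.

Call:
drive_tool([
  [[16, 26, 2], [0, 0, 3.2], 1],
  [[16, 26, 2], [0, 0, 3.2], 1],
  [[16, 26, 2], [0, 0, 3.2], 1],
  [[16, 26, 2], [0, 0, 3.2], 1],
  [[16, 26, 2], [0, 0, 3.2], 1],
  [[16, 26, 2], [0, 0, 3.2], 1],
  [[16, 26, 2], [0, 0, 3.2], 1],
  [[16, 26, 2], [0, 0, 3.2], 1],
])

```text
clock: 3.42
eef_pos: [0.2399, -0.2781, 0.2476]
tool_rot: [0.944, 0.331, 0.0, 0.0]
ft_force: [0.6, -0.2, -0.2]
grip_width: 0.0852
grasp_force: 0.0
```

Call:
drive_tool([
  [[16, 26, 2], [0, 0, 3.2], 1],
  [[16, 26, 2], [0, 0, 3.2], 1],
  [[16, 26, 2], [0, 0, 3.2], 1],
  [[16, 26, 2], [0, 0, 3.2], 1],
  [[16, 26, 2], [0, 0, 3.2], 1],
  [[16, 26, 2], [0, 0, 3.2], 1],
  [[16, 26, 2], [0, 0, 3.2], 1],
  [[16, 26, 2], [0, 0, 3.2], 1],
])

```text
clock: 4.08
eef_pos: [0.368, -0.07, 0.2637]
tool_rot: [0.847, 0.532, 0.0, 0.0]
ft_force: [0.8, -1.0, -0.5]
grip_width: 0.0854
grasp_force: 0.0
```

Call:
drive_tool([
  [[16, 26, 2], [0, 0, 3.2], 1],
  [[16, 26, 2], [0, 0, 3.2], 1],
  [[16, 26, 2], [0, 0, 3.2], 1],
  [[16, 26, 2], [0, 0, 3.2], 1],
  [[16, 26, 2], [0, 0, 3.2], 1],
  [[16, 26, 2], [0, 0, 3.2], 1],
  [[8, 26, 2], [0, 0, 3.2], 1],
  [[0, 0, 0], [0, 0, 0], 1],
])

```text
clock: 4.75
eef_pos: [0.4731, 0.1145, 0.2771]
tool_rot: [0.726, 0.687, 0.001, -0.0]
ft_force: [0.9, -0.7, -0.1]
grip_width: 0.0855
grasp_force: 0.0
```

Call:
drive_tool([
  [[7, 13, 0], [0, 0, 3.2], 1],
  [[6, 13, 0], [0, 0, 0], 1],
  [[0, 0, -25], [0, 0, 0], 1],
  [[0, 0, -25], [0, 0, 0], 1],
  [[0, 0, -25], [0, 0, 0], 1],
  [[0, 0, -25], [0, 0, 0], 1],
  [[0, 0, -20], [0, 0, 0], 1],
  [[0, 0, 0], [0, 0, 0], 1],
])

```text
clock: 5.42
eef_pos: [0.4813, 0.1356, 0.153]
tool_rot: [0.71, 0.705, -0.004, -0.002]
ft_force: [-0.7, 0.1, 0.6]
grip_width: 0.085
grasp_force: 0.0
```

```bash
cat > v.py <<'E'
import sys,cv2,numpy as np
from workcell import *
a=[camera(n)["image"][:,:,::-1] for n in("scene","top")]
k=sys.argv[1]
c=[a[0][120:320,280:480],a[1][120:320,60:260]] if k=="c" else [a[0][60:260,110:310],a[1][120:320,320:520]]
cv2.imwrite(f"pics/{sys.argv[2]}.png",cv2.resize(np.hstack(c),None,fx=2,fy=2,interpolation=2))
E
python3 v.py c p1
```

```text
(no output)
```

View pics/p1.png

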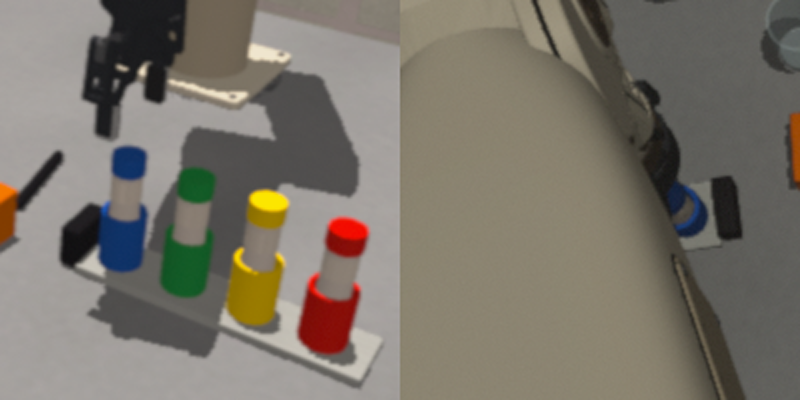

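The fingers hang above the blue cap (scene crop 105-155, 100-130), with one on each side along x. Next I'll correct by 5 mm in x and y, descend and grip.

Call:
drive_tool([
  [[5, 5, 0], [0, 0, 0.5], 1],
  [[0, 0, -15], [0, 0, 0], 1],
  [[0, 0, -15], [0, 0, 0], 1],
  [[0, 0, -15], [0, 0, 0], 1],
  [[0, 0, -8], [0, 0, 0], 1],
  [[0, 0, 0], [0, 0, 0], 1],
  [[0, 0, 0], [0, 0, 0], 1],
])

```text
clock: 6.1
eef_pos: [0.4903, 0.1419, 0.1052]
tool_rot: [0.706, 0.708, 0.001, 0.0]
ft_force: [-0.4, -0.1, -0.5]
grip_width: 0.0854
grasp_force: 0.0
```

Call:
drive_tool([
  [[0, 0, 0], [0, 0, 0], 0],
  [[0, 0, 0], [0, 0, 0], 0],
  [[0, 0, 0], [0, 0, 0], 0],
  [[0, 0, 0], [0, 0, 0], 0],
  [[0, 0, 0], [0, 0, 0], 0],
  [[0, 0, 0], [0, 0, 0], 0],
  [[0, 0, 0], [0, 0, 0], 0],
  [[0, 0, 0], [0, 0, 0], 0],
])

```text
clock: 6.77
eef_pos: [0.4898, 0.1417, 0.1051]
tool_rot: [0.706, 0.708, 0.001, 0.0]
ft_force: [-1.6, -0.1, 5.7]
grip_width: 0.0313
grasp_force: 59.1
```

Call:
drive_tool([
  [[0, 0, 10], [0, 0, 0], 0],
  [[0, 0, 20], [0, 0, 0], 0],
  [[0, 0, 20], [0, 0, 0], 0],
  [[0, 0, 20], [0, 0, 0], 0],
  [[0, 0, 20], [0, 0, 0], 0],
  [[0, 0, 20], [0, 0, 0], 0],
  [[0, 0, 20], [0, 0, 0], 0],
  [[0, 0, 0], [0, 0, 0], 0],
])

```text
clock: 7.43
eef_pos: [0.4915, 0.1421, 0.2388]
tool_rot: [0.706, 0.708, 0.003, 0.002]
ft_force: [1.9, 0.8, -0.4]
grip_width: 0.0312
grasp_force: 59.8
```

```bash
python3 v.py c p2
```

```text
(no output)
```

View pics/p2.png

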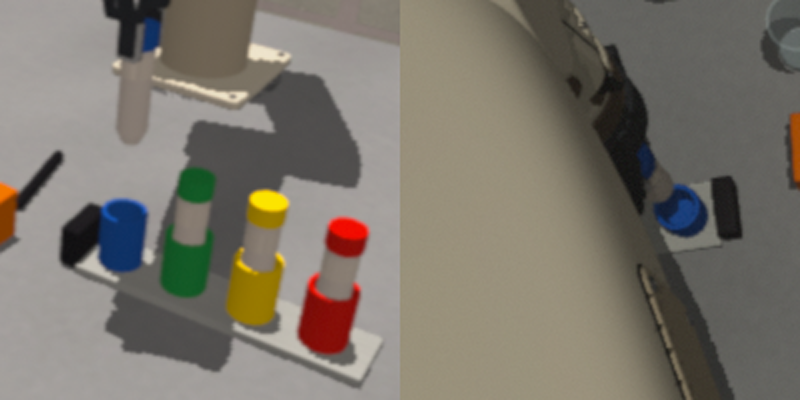

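Blue is held upright and clear of its sleeve (foot at scene crop 133,140). I'll carry it over to the rack.

Call:
drive_tool([
  [[2, -10, 0], [0, 0, 0], 0],
  [[2, -20, 0], [0, 0, 0], 0],
  [[2, -30, 0], [0, 0, 0], 0],
  [[2, -30, 0], [0, 0, 0], 0],
  [[2, -30, 0], [0, 0, 0], 0],
  [[2, -30, 0], [0, 0, 0], 0],
  [[2, -30, 0], [0, 0, 0], 0],
  [[2, -30, 0], [0, 0, 0], 0],
])

```text
clock: 8.2
eef_pos: [0.5042, -0.0704, 0.2326]
tool_rot: [0.706, 0.708, -0.001, -0.001]
ft_force: [0.9, 0.2, -0.9]
grip_width: 0.0315
grasp_force: 59.8
```

Call:
drive_tool([
  [[2, -30, 0], [0, 0, 0], 0],
  [[2, -30, 0], [0, 0, 0], 0],
  [[2, -20, 0], [0, 0, 0], 0],
  [[0, -10, 0], [0, 0, 0], 0],
  [[0, -3, 0], [0, 0, 0], 0],
  [[0, 0, 0], [0, 0, 0], 0],
  [[0, 0, 0], [0, 0, 0], 0],
])

```text
clock: 8.78
eef_pos: [0.511, -0.1606, 0.2337]
tool_rot: [0.706, 0.708, -0.0, -0.001]
ft_force: [-1.3, -0.1, -1.6]
grip_width: 0.0313
grasp_force: 59.8
```

Call:
drive_tool([
  [[2, -1, -15], [0, 0, 0], 0],
  [[0, 0, -20], [0, 0, 0], 0],
  [[0, 0, -15], [0, 0, 0], 0],
  [[0, 0, -10], [0, 0, 0], 0],
  [[0, 0, 0], [0, 0, 0], 0],
])

```text
clock: 9.2
eef_pos: [0.5119, -0.1606, 0.172]
tool_rot: [0.705, 0.709, -0.001, -0.002]
ft_force: [-0.7, 1.0, -0.8]
grip_width: 0.0314
grasp_force: 59.8
```

```bash
python3 v.py r p3
```

```text
(no output)
```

View pics/p3.png

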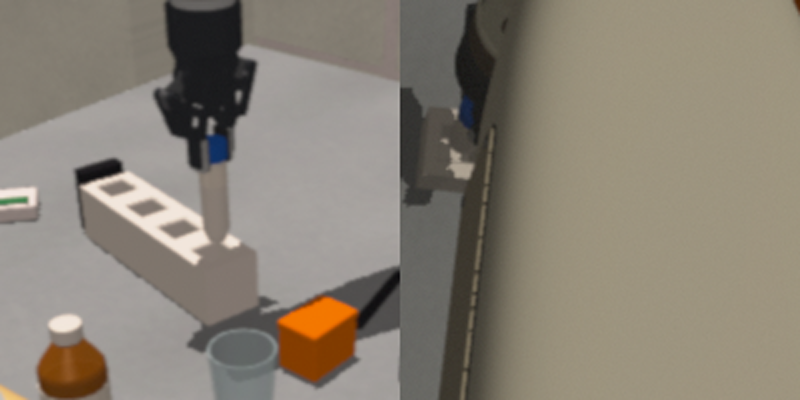

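The foot is at about pixel (218,179), which is where a tube centred over the pocket would appear. I'll lower it slowly.

Call:
drive_tool([
  [[1, -1, -10], [0, 0, 0], 0],
  [[0, 0, -10], [0, 0, 0], 0],
  [[0, 0, -10], [0, 0, 0], 0],
  [[0, 0, -10], [0, 0, 0], 0],
  [[0, 0, -10], [0, 0, 0], 0],
  [[0, 0, -8], [0, 0, 0], 0],
  [[0, 0, 0], [0, 0, 0], 0],
])

```text
clock: 9.88
eef_pos: [0.5129, -0.163, 0.1138]
tool_rot: [0.706, 0.708, -0.001, -0.002]
ft_force: [-0.0, -0.5, -0.3]
grip_width: 0.0309
grasp_force: 59.8
```

Call:
drive_tool([
  [[0, 0, -4], [0, 0, 0], 0],
  [[0, 0, -3], [0, 0, 0], 0],
  [[0, 0, -2], [0, 0, 0], 0],
  [[0, 0, 0], [0, 0, 0], 0],
  [[0, 0, 0], [0, 0, 0], 0],
])

```text
clock: 10.3
eef_pos: [0.5146, -0.1635, 0.1075]
tool_rot: [0.706, 0.708, 0.0, 0.0]
ft_force: [0.1, 0.5, 0.1]
grip_width: 0.0311
grasp_force: 59.8
```

Call:
drive_tool([
  [[0, 0, -2], [0, 0, 0], 0],
  [[0, 0, 0], [0, 0, 0], 0],
  [[0, 0, 0], [0, 0, 0], 0],
])

```text
clock: 10.55
eef_pos: [0.5145, -0.1634, 0.1054]
tool_rot: [0.706, 0.708, 0.0, 0.0]
ft_force: [0.3, 0.5, 0.1]
grip_width: 0.0308
grasp_force: 59.8
```

Call:
drive_tool([
  [[0, 0, -1], [0, 0, 0], 0],
  [[0, 0, 0], [0, 0, 0], 0],
  [[0, 0, 0], [0, 0, 0], 0],
])

```text
clock: 10.8
eef_pos: [0.5144, -0.1634, 0.1043]
tool_rot: [0.706, 0.708, -0.0, -0.0]
ft_force: [0.3, 0.2, -0.9]
grip_width: 0.0313
grasp_force: 59.8
```

Call:
drive_tool([
  [[0, 0, -1], [0, 0, 0], 0],
  [[0, 0, 0], [0, 0, 0], 0],
  [[0, 0, 0], [0, 0, 0], 0.5],
  [[0, 0, 0], [0, 0, 0], 1],
  [[0, 0, 0], [0, 0, 0], 1],
  [[0, 0, 0], [0, 0, 0], 1],
  [[0, 0, 0], [0, 0, 0], 1],
  [[0, 0, 0], [0, 0, 0], 1],
])

```text
clock: 11.47
eef_pos: [0.5144, -0.1634, 0.1032]
tool_rot: [0.706, 0.708, -0.0, -0.0]
ft_force: [1.1, -0.8, -0.7]
grip_width: 0.0851
grasp_force: 0.0
```

Call:
drive_tool([
  [[0, 0, 5], [0, 0, 0], 1],
  [[0, 0, 15], [0, 0, 0], 1],
  [[0, 0, 25], [0, 0, 0], 1],
  [[0, 0, 30], [0, 0, 0], 1],
  [[-2, 30, 0], [0, 0, 0], 1],
  [[-4, 40, 0], [0, 0, 0], 1],
  [[-4, 40, 0], [0, 0, 0], 1],
  [[-4, 40, 0], [0, 0, 0], 1],
])

```text
clock: 12.13
eef_pos: [0.5003, -0.0123, 0.179]
tool_rot: [0.707, 0.708, 0.0, 0.0]
ft_force: [0.4, 0.8, -0.2]
grip_width: 0.0856
grasp_force: 0.0
```

Call:
drive_tool([
  [[-4, 40, 0], [0, 0, 0], 1],
  [[-4, 40, 0], [0, 0, 0], 1],
  [[-4, 40, 0], [0, 0, 0], 1],
  [[-4, 40, 0], [0, 0, 0], 1],
  [[0, 30, 0], [0, 0, 0], 1],
  [[0, 20, 0], [0, 0, 0], 1],
  [[0, 0, 0], [0, 0, 0], 1],
  [[0, 0, 0], [0, 0, 0], 1],
])

```text
clock: 12.8
eef_pos: [0.4842, 0.1976, 0.1785]
tool_rot: [0.705, 0.709, -0.0, 0.0]
ft_force: [-0.1, 0.8, -0.6]
grip_width: 0.0854
grasp_force: 0.0
```

```bash
python3 v.py r p4
```

```text
(no output)
```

View pics/p4.png

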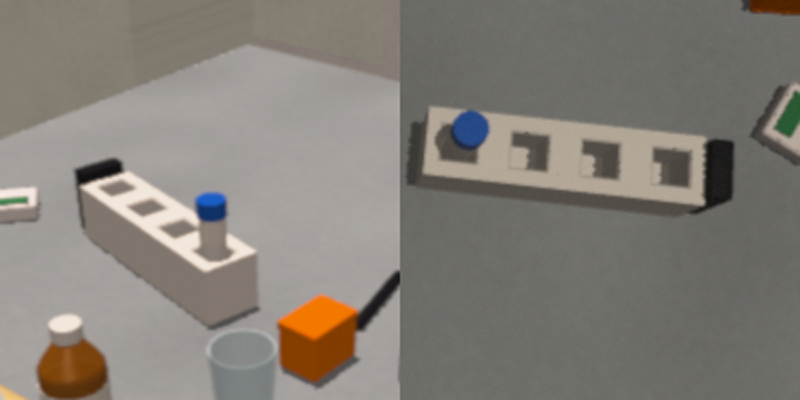

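Blue stands upright in the end pocket (scene crop 211,205). Green is next, at (485,211).

Call:
drive_tool([
  [[1, 13, 0], [0, 0, 0], 1],
  [[0, 0, -20], [0, 0, 0], 1],
  [[0, 0, -20], [0, 0, 0], 1],
  [[0, 0, -20], [0, 0, 0], 1],
  [[0, 0, -10], [0, 0, 0], 1],
  [[0, 0, -4], [0, 0, 0], 1],
  [[0, 0, 0], [0, 0, 0], 1],
  [[0, 0, 0], [0, 0, 0], 1],
])

```text
clock: 13.57
eef_pos: [0.4861, 0.2095, 0.105]
tool_rot: [0.706, 0.708, 0.0, 0.0]
ft_force: [-0.5, 0.3, 0.9]
grip_width: 0.0853
grasp_force: 0.0
```

Call:
drive_tool([
  [[0, 0, 0], [0, 0, 0], 0],
  [[0, 0, 0], [0, 0, 0], 0],
  [[0, 0, 0], [0, 0, 0], 0],
  [[0, 0, 0], [0, 0, 0], 0],
  [[0, 0, 0], [0, 0, 0], 0],
  [[0, 0, 0], [0, 0, 0], 0],
  [[0, 0, 0], [0, 0, 0], 0],
  [[0, 0, 0], [0, 0, 0], 0],
])

```text
clock: 14.23
eef_pos: [0.486, 0.2098, 0.1051]
tool_rot: [0.706, 0.708, 0.001, 0.0]
ft_force: [-0.5, 0.5, 5.1]
grip_width: 0.0315
grasp_force: 59.4
```

Call:
drive_tool([
  [[0, 0, 10], [0, 0, 0], 0],
  [[0, 0, 25], [0, 0, 0], 0],
  [[0, 0, 25], [0, 0, 0], 0],
  [[0, 0, 25], [0, 0, 0], 0],
  [[0, 0, 25], [0, 0, 0], 0],
  [[0, 0, 25], [0, 0, 0], 0],
  [[0, 0, 10], [0, 0, 0], 0],
  [[0, -10, 0], [0, 0, 0], 0],
])

```text
clock: 14.9
eef_pos: [0.4868, 0.2011, 0.252]
tool_rot: [0.705, 0.709, 0.003, 0.001]
ft_force: [1.1, -0.1, -0.6]
grip_width: 0.0313
grasp_force: 60.2
```

Call:
drive_tool([
  [[1, -20, 0], [0, 0, 0], 0],
  [[1, -30, 0], [0, 0, 0], 0],
  [[1, -35, 0], [0, 0, 0], 0],
  [[1, -35, 0], [0, 0, 0], 0],
  [[1, -35, 0], [0, 0, 0], 0],
  [[1, -35, 0], [0, 0, 0], 0],
  [[1, -35, 0], [0, 0, 0], 0],
  [[1, -35, 0], [0, 0, 0], 0],
])

```text
clock: 15.57
eef_pos: [0.4917, -0.0626, 0.2472]
tool_rot: [0.706, 0.708, -0.001, -0.001]
ft_force: [0.3, -0.2, -1.7]
grip_width: 0.0311
grasp_force: 60.2
```

Call:
drive_tool([
  [[1, -35, 0], [0, 0, 0], 0],
  [[1, -35, 0], [0, 0, 0], 0],
  [[1, -35, 0], [0, 0, 0], 0],
  [[0, -30, 0], [0, 0, 0], 0],
  [[0, -20, 0], [0, 0, 0], 0],
  [[0, -10, 0], [0, 0, 0], 0],
  [[0, 0, 0], [0, 0, 0], 0],
  [[0, 0, 0], [0, 0, 0], 0],
])

```text
clock: 16.23
eef_pos: [0.4955, -0.2251, 0.2479]
tool_rot: [0.706, 0.708, -0.0, -0.001]
ft_force: [0.6, 0.0, -0.9]
grip_width: 0.0315
grasp_force: 60.2
```

Call:
drive_tool([
  [[2, -6, 0], [0, 0, 0], 0],
  [[0, 0, -15], [0, 0, 0], 0],
  [[0, 0, -25], [0, 0, 0], 0],
  [[0, 0, -25], [0, 0, 0], 0],
  [[0, 0, -10], [0, 0, 0], 0],
  [[0, 0, 0], [0, 0, 0], 0],
  [[0, 0, 0], [0, 0, 0], 0],
])

```text
clock: 16.82
eef_pos: [0.4986, -0.2306, 0.1745]
tool_rot: [0.705, 0.709, -0.0, -0.0]
ft_force: [0.7, -0.1, 0.3]
grip_width: 0.0312
grasp_force: 60.2
```

```bash
python3 v.py r p5
```

```text
(no output)
```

View pics/p5.png

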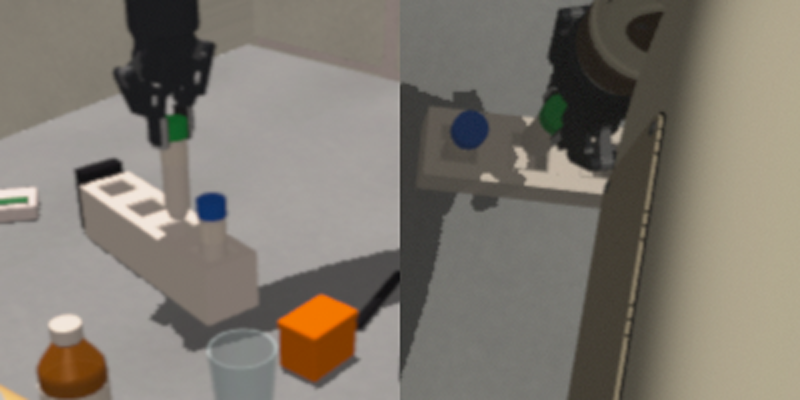

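Green hangs upright over the second pocket, with its foot at (177,215) in the scene crop. I'll lower it.

Call:
drive_tool([
  [[-1, -1, -10], [0, 0, 0], 0],
  [[0, 0, -10], [0, 0, 0], 0],
  [[0, 0, -10], [0, 0, 0], 0],
  [[0, 0, -10], [0, 0, 0], 0],
  [[0, 0, -10], [0, 0, 0], 0],
  [[0, 0, -9], [0, 0, 0], 0],
  [[0, 0, -4], [0, 0, 0], 0],
  [[0, 0, 0], [0, 0, 0], 0],
])

```text
clock: 17.58
eef_pos: [0.4964, -0.232, 0.1096]
tool_rot: [0.706, 0.708, -0.001, -0.001]
ft_force: [0.1, 0.4, 0.2]
grip_width: 0.0312
grasp_force: 60.2
```

Call:
drive_tool([
  [[0, 0, -3], [0, 0, 0], 0],
  [[0, 0, 0], [0, 0, 0], 0],
  [[0, 0, 0], [0, 0, 0], 0],
])

```text
clock: 17.83
eef_pos: [0.4977, -0.2326, 0.1087]
tool_rot: [0.706, 0.708, 0.0, 0.0]
ft_force: [0.1, -0.9, 0.4]
grip_width: 0.0315
grasp_force: 60.2
```

Call:
drive_tool([
  [[0, 0, -3], [0, 0, 0], 0],
  [[0, 0, -2], [0, 0, 0], 0],
  [[0, 0, 0], [0, 0, 0], 0],
  [[0, 0, 0], [0, 0, 0], 0],
])

```text
clock: 18.17
eef_pos: [0.4981, -0.2327, 0.1041]
tool_rot: [0.706, 0.708, 0.0, 0.001]
ft_force: [0.0, -0.6, 3.6]
grip_width: 0.031
grasp_force: 60.5
```

Contact reads 3.6 N, so the tube is on the floor. I'll release and move to yellow.

Call:
drive_tool([
  [[0, 0, 0], [0, 0, 0], 0.5],
  [[0, 0, 0], [0, 0, 0], 1],
  [[0, 0, 0], [0, 0, 0], 1],
  [[0, 0, 0], [0, 0, 0], 1],
  [[0, 0, 0], [0, 0, 0], 1],
  [[0, 0, 5], [0, 0, 0], 1],
  [[0, 0, 15], [0, 0, 0], 1],
  [[0, 0, 25], [0, 0, 0], 1],
])

```text
clock: 18.83
eef_pos: [0.4955, -0.2315, 0.1464]
tool_rot: [0.706, 0.708, -0.001, -0.003]
ft_force: [0.4, -0.2, -0.2]
grip_width: 0.0854
grasp_force: 0.0
```

Call:
drive_tool([
  [[0, 0, 30], [0, 0, 0], 1],
  [[0, 20, 0], [0, 0, 0], 1],
  [[-1, 40, 0], [0, 0, 0], 1],
  [[-1, 40, 0], [0, 0, 0], 1],
  [[-1, 40, 0], [0, 0, 0], 1],
  [[-1, 40, 0], [0, 0, 0], 1],
  [[-1, 40, 0], [0, 0, 0], 1],
  [[-1, 40, 0], [0, 0, 0], 1],
])

```text
clock: 19.5
eef_pos: [0.4911, 0.0293, 0.1789]
tool_rot: [0.706, 0.708, 0.0, 0.0]
ft_force: [0.5, -0.2, -0.1]
grip_width: 0.0853
grasp_force: 0.0
```

Call:
drive_tool([
  [[-1, 40, 0], [0, 0, 0], 1],
  [[-1, 40, 0], [0, 0, 0], 1],
  [[-1, 40, 0], [0, 0, 0], 1],
  [[-1, 40, 0], [0, 0, 0], 1],
  [[-1, 40, 0], [0, 0, 0], 1],
  [[-1, 30, 0], [0, 0, 0], 1],
  [[0, 15, 0], [0, 0, 0], 1],
  [[0, 0, 0], [0, 0, 0], 1],
])

```text
clock: 20.17
eef_pos: [0.4852, 0.2758, 0.1783]
tool_rot: [0.704, 0.71, 0.001, -0.0]
ft_force: [0.9, 0.1, -0.3]
grip_width: 0.0856
grasp_force: 0.0
```

Call:
drive_tool([
  [[0, 4, 0], [0, 0, 0], 1],
  [[0, 0, -20], [0, 0, 0], 1],
  [[0, 0, -20], [0, 0, 0], 1],
  [[0, 0, -20], [0, 0, 0], 1],
  [[0, 0, -10], [0, 0, 0], 1],
  [[0, 0, -4], [0, 0, 0], 1],
  [[0, 0, 0], [0, 0, 0], 1],
  [[0, 0, 0], [0, 0, 0], 1],
])

```text
clock: 20.83
eef_pos: [0.4861, 0.2762, 0.1051]
tool_rot: [0.706, 0.708, 0.0, 0.0]
ft_force: [-0.6, -0.1, 0.9]
grip_width: 0.0854
grasp_force: 0.0
```

Call:
drive_tool([
  [[0, 0, 0], [0, 0, 0], 0],
  [[0, 0, 0], [0, 0, 0], 0],
  [[0, 0, 0], [0, 0, 0], 0],
  [[0, 0, 0], [0, 0, 0], 0],
  [[0, 0, 0], [0, 0, 0], 0],
  [[0, 0, 0], [0, 0, 0], 0],
  [[0, 0, 0], [0, 0, 0], 0],
  [[0, 0, 0], [0, 0, 0], 0],
])

```text
clock: 21.5
eef_pos: [0.4859, 0.2769, 0.1051]
tool_rot: [0.706, 0.708, 0.001, 0.0]
ft_force: [0.6, -0.3, 5.4]
grip_width: 0.0316
grasp_force: 59.3
```

Call:
drive_tool([
  [[0, 0, 10], [0, 0, 0], 0],
  [[0, 0, 25], [0, 0, 0], 0],
  [[0, 0, 25], [0, 0, 0], 0],
  [[0, 0, 25], [0, 0, 0], 0],
  [[0, 0, 25], [0, 0, 0], 0],
  [[0, 0, 25], [0, 0, 0], 0],
  [[0, 0, 10], [0, 0, 0], 0],
  [[0, -10, 0], [0, 0, 0], 0],
])

```text
clock: 22.17
eef_pos: [0.4867, 0.2683, 0.252]
tool_rot: [0.705, 0.709, 0.003, 0.001]
ft_force: [0.6, -0.1, -2.4]
grip_width: 0.0316
grasp_force: 60.0
```

Call:
drive_tool([
  [[0, -20, 0], [0, 0, 0], 0],
  [[0, -30, 0], [0, 0, 0], 0],
  [[0, -35, 0], [0, 0, 0], 0],
  [[0, -35, 0], [0, 0, 0], 0],
  [[0, -35, 0], [0, 0, 0], 0],
  [[0, -35, 0], [0, 0, 0], 0],
  [[0, -35, 0], [0, 0, 0], 0],
  [[0, -35, 0], [0, 0, 0], 0],
])

```text
clock: 22.83
eef_pos: [0.4836, 0.0044, 0.2471]
tool_rot: [0.706, 0.708, -0.002, -0.001]
ft_force: [1.9, 0.5, -0.7]
grip_width: 0.0315
grasp_force: 60.0
```

Call:
drive_tool([
  [[0, -35, 0], [0, 0, 0], 0],
  [[0, -35, 0], [0, 0, 0], 0],
  [[0, -35, 0], [0, 0, 0], 0],
  [[-1, -35, 0], [0, 0, 0], 0],
  [[-1, -35, 0], [0, 0, 0], 0],
  [[-1, -35, 0], [0, 0, 0], 0],
  [[-1, -35, 0], [0, 0, 0], 0],
  [[-1, -30, 0], [0, 0, 0], 0],
])

```text
clock: 23.5
eef_pos: [0.4784, -0.2706, 0.2469]
tool_rot: [0.707, 0.708, -0.001, -0.002]
ft_force: [1.1, 0.1, -0.4]
grip_width: 0.0315
grasp_force: 60.0
```

Call:
drive_tool([
  [[0, -20, 0], [0, 0, 0], 0],
  [[0, -10, 0], [0, 0, 0], 0],
  [[0, 0, 0], [0, 0, 0], 0],
  [[0, 0, 0], [0, 0, 0], 0],
])

```text
clock: 23.83
eef_pos: [0.4795, -0.2979, 0.2478]
tool_rot: [0.706, 0.708, -0.0, -0.002]
ft_force: [0.5, 0.2, -1.0]
grip_width: 0.0312
grasp_force: 60.0
```

Call:
drive_tool([
  [[1, -4, 0], [0, 0, 0], 0],
  [[0, 0, -15], [0, 0, 0], 0],
  [[0, 0, -25], [0, 0, 0], 0],
  [[0, 0, -25], [0, 0, 0], 0],
  [[0, 0, -10], [0, 0, 0], 0],
  [[0, 0, 0], [0, 0, 0], 0],
  [[0, 0, 0], [0, 0, 0], 0],
])

```text
clock: 24.42
eef_pos: [0.4816, -0.3015, 0.1746]
tool_rot: [0.705, 0.709, -0.0, -0.0]
ft_force: [0.5, 0.1, -0.2]
grip_width: 0.0315
grasp_force: 60.0
```

```bash
python3 v.py r p6
```

```text
(no output)
```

View pics/p6.png

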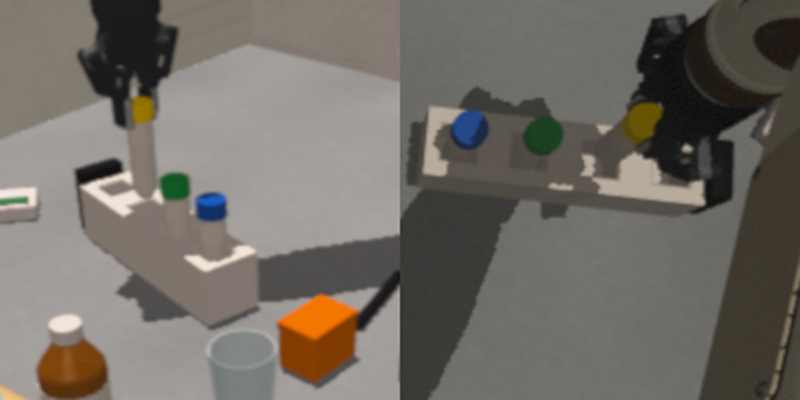

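Yellow's foot is at about pixel (183,156), as predicted for the third pocket. Green and blue stand in place. I'll lower it.

Call:
drive_tool([
  [[-1, 1, -10], [0, 0, 0], 0],
  [[0, 0, -10], [0, 0, 0], 0],
  [[0, 0, -10], [0, 0, 0], 0],
  [[0, 0, -10], [0, 0, 0], 0],
  [[0, 0, -10], [0, 0, 0], 0],
  [[0, 0, -9], [0, 0, 0], 0],
  [[0, 0, -4], [0, 0, 0], 0],
  [[0, 0, 0], [0, 0, 0], 0],
])

```text
clock: 25.18
eef_pos: [0.4795, -0.3009, 0.1095]
tool_rot: [0.706, 0.708, -0.0, -0.002]
ft_force: [0.6, 0.6, -1.0]
grip_width: 0.0312
grasp_force: 60.0
```

Call:
drive_tool([
  [[0, 0, -3], [0, 0, 0], 0],
  [[0, 0, -3], [0, 0, 0], 0],
  [[0, 0, 0], [0, 0, 0], 0],
  [[0, 0, 0], [0, 0, 0], 0],
])

```text
clock: 25.52
eef_pos: [0.4806, -0.3015, 0.1055]
tool_rot: [0.706, 0.708, 0.0, 0.0]
ft_force: [-0.9, 0.1, -1.5]
grip_width: 0.031
grasp_force: 60.0
```

Call:
drive_tool([
  [[0, 0, -2], [0, 0, 0], 0],
  [[0, 0, 0], [0, 0, 0], 0],
  [[0, 0, 0], [0, 0, 0], 0],
])

```text
clock: 25.77
eef_pos: [0.481, -0.3017, 0.1041]
tool_rot: [0.706, 0.708, 0.0, 0.001]
ft_force: [0.5, 0.5, 2.7]
grip_width: 0.0314
grasp_force: 60.2
```

Call:
drive_tool([
  [[0, 0, 0], [0, 0, 0], 0.5],
  [[0, 0, 0], [0, 0, 0], 1],
  [[0, 0, 0], [0, 0, 0], 1],
  [[0, 0, 0], [0, 0, 0], 1],
  [[0, 0, 0], [0, 0, 0], 1],
  [[0, 0, 5], [0, 0, 0], 1],
  [[0, 0, 15], [0, 0, 0], 1],
  [[0, 0, 25], [0, 0, 0], 1],
])

```text
clock: 26.43
eef_pos: [0.4786, -0.3003, 0.1463]
tool_rot: [0.706, 0.708, -0.001, -0.003]
ft_force: [0.1, -1.0, 0.1]
grip_width: 0.0856
grasp_force: 0.0
```

Call:
drive_tool([
  [[0, 0, 30], [0, 0, 0], 1],
  [[0, 20, 0], [0, 0, 0], 1],
  [[0, 40, 0], [0, 0, 0], 1],
  [[0, 40, 0], [0, 0, 0], 1],
  [[0, 40, 0], [0, 0, 0], 1],
  [[0, 40, 0], [0, 0, 0], 1],
  [[0, 40, 0], [0, 0, 0], 1],
  [[0, 40, 0], [0, 0, 0], 1],
])

```text
clock: 27.1
eef_pos: [0.4802, -0.0397, 0.1789]
tool_rot: [0.706, 0.708, 0.0, 0.0]
ft_force: [0.9, 0.2, 0.3]
grip_width: 0.0855
grasp_force: 0.0
```

Call:
drive_tool([
  [[0, 40, 0], [0, 0, 0], 1],
  [[0, 40, 0], [0, 0, 0], 1],
  [[0, 40, 0], [0, 0, 0], 1],
  [[0, 40, 0], [0, 0, 0], 1],
  [[0, 40, 0], [0, 0, 0], 1],
  [[0, 40, 0], [0, 0, 0], 1],
  [[0, 40, 0], [0, 0, 0], 1],
  [[0, 40, 0], [0, 0, 0], 1],
])

```text
clock: 27.77
eef_pos: [0.4801, 0.2806, 0.1789]
tool_rot: [0.706, 0.708, 0.0, 0.0]
ft_force: [1.2, 0.3, 0.8]
grip_width: 0.0856
grasp_force: 0.0
```

Call:
drive_tool([
  [[0, 40, 0], [0, 0, 0], 1],
  [[0, 30, 0], [0, 0, 0], 1],
  [[0, 10, 0], [0, 0, 0], 1],
  [[0, 0, 0], [0, 0, 0], 1],
  [[0, 0, 0], [0, 0, 0], 1],
  [[0, 0, 0], [0, 0, 0], 1],
])

```text
clock: 28.27
eef_pos: [0.4804, 0.3571, 0.1783]
tool_rot: [0.706, 0.708, -0.001, 0.0]
ft_force: [-0.4, 0.2, 0.9]
grip_width: 0.0855
grasp_force: 0.0
```

Call:
drive_tool([
  [[3, -5, 0], [0, 0, 0], 1],
  [[0, 0, -20], [0, 0, 0], 1],
  [[0, 0, -20], [0, 0, 0], 1],
  [[0, 0, -20], [0, 0, 0], 1],
  [[0, 0, -10], [0, 0, 0], 1],
  [[0, 0, -4], [0, 0, 0], 1],
  [[0, 0, 0], [0, 0, 0], 1],
  [[0, 0, 0], [0, 0, 0], 1],
])

```text
clock: 28.93
eef_pos: [0.4842, 0.3533, 0.1053]
tool_rot: [0.706, 0.708, 0.001, 0.0]
ft_force: [-0.6, -0.4, 0.5]
grip_width: 0.0853
grasp_force: 0.0
```

Call:
drive_tool([
  [[0, 0, 0], [0, 0, 0], 0],
  [[0, 0, 0], [0, 0, 0], 0],
  [[0, 0, 0], [0, 0, 0], 0],
  [[0, 0, 0], [0, 0, 0], 0],
  [[0, 0, 0], [0, 0, 0], 0],
  [[0, 0, 0], [0, 0, 0], 0],
  [[0, 0, 0], [0, 0, 0], 0],
  [[0, 0, 0], [0, 0, 0], 0],
])

```text
clock: 29.6
eef_pos: [0.4839, 0.354, 0.1051]
tool_rot: [0.706, 0.708, 0.001, 0.0]
ft_force: [-0.3, 0.2, 4.6]
grip_width: 0.0316
grasp_force: 59.3
```

Call:
drive_tool([
  [[0, 0, 10], [0, 0, 0], 0],
  [[0, 0, 25], [0, 0, 0], 0],
  [[0, 0, 25], [0, 0, 0], 0],
  [[0, 0, 25], [0, 0, 0], 0],
  [[0, 0, 25], [0, 0, 0], 0],
  [[0, 0, 25], [0, 0, 0], 0],
  [[0, 0, 10], [0, 0, 0], 0],
  [[0, -10, 0], [0, 0, 0], 0],
])

```text
clock: 30.27
eef_pos: [0.4844, 0.3454, 0.2521]
tool_rot: [0.705, 0.709, 0.003, 0.0]
ft_force: [-0.0, 0.2, -0.4]
grip_width: 0.0312
grasp_force: 60.0
```

Call:
drive_tool([
  [[0, -20, 0], [0, 0, 0], 0],
  [[-1, -30, 0], [0, 0, 0], 0],
  [[-1, -35, 0], [0, 0, 0], 0],
  [[-1, -35, 0], [0, 0, 0], 0],
  [[-1, -35, 0], [0, 0, 0], 0],
  [[-1, -35, 0], [0, 0, 0], 0],
  [[-1, -35, 0], [0, 0, 0], 0],
  [[-1, -35, 0], [0, 0, 0], 0],
])

```text
clock: 30.93
eef_pos: [0.4745, 0.0812, 0.2471]
tool_rot: [0.706, 0.708, -0.002, -0.001]
ft_force: [0.5, -0.5, -0.1]
grip_width: 0.0315
grasp_force: 60.0
```

Call:
drive_tool([
  [[-1, -35, 0], [0, 0, 0], 0],
  [[-1, -35, 0], [0, 0, 0], 0],
  [[-1, -35, 0], [0, 0, 0], 0],
  [[-1, -35, 0], [0, 0, 0], 0],
  [[-1, -35, 0], [0, 0, 0], 0],
  [[-1, -35, 0], [0, 0, 0], 0],
  [[-1, -35, 0], [0, 0, 0], 0],
  [[-1, -35, 0], [0, 0, 0], 0],
])

```text
clock: 31.6
eef_pos: [0.4663, -0.198, 0.2471]
tool_rot: [0.706, 0.708, -0.001, -0.002]
ft_force: [0.8, 0.4, -0.7]
grip_width: 0.0317
grasp_force: 60.0
```

Call:
drive_tool([
  [[-1, -35, 0], [0, 0, 0], 0],
  [[-1, -35, 0], [0, 0, 0], 0],
  [[-1, -35, 0], [0, 0, 0], 0],
  [[-1, -30, 0], [0, 0, 0], 0],
  [[0, -20, 0], [0, 0, 0], 0],
  [[0, -10, 0], [0, 0, 0], 0],
  [[0, 0, 0], [0, 0, 0], 0],
  [[0, 0, 0], [0, 0, 0], 0],
])

```text
clock: 32.27
eef_pos: [0.4635, -0.3607, 0.2478]
tool_rot: [0.706, 0.708, 0.0, -0.002]
ft_force: [-0.1, -0.1, -0.7]
grip_width: 0.0313
grasp_force: 60.0
```

Call:
drive_tool([
  [[0, -4, 0], [0, 0, 0], 0],
  [[0, 0, -15], [0, 0, 0], 0],
  [[0, 0, -25], [0, 0, 0], 0],
  [[0, 0, -25], [0, 0, 0], 0],
  [[0, 0, -10], [0, 0, 0], 0],
  [[0, 0, 0], [0, 0, 0], 0],
  [[0, 0, 0], [0, 0, 0], 0],
])

```text
clock: 32.85
eef_pos: [0.4646, -0.3645, 0.1746]
tool_rot: [0.706, 0.709, -0.0, -0.0]
ft_force: [0.2, -1.0, -0.0]
grip_width: 0.0314
grasp_force: 60.0
```

```bash
python3 v.py r p7
```

```text
(no output)
```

View pics/p7.png

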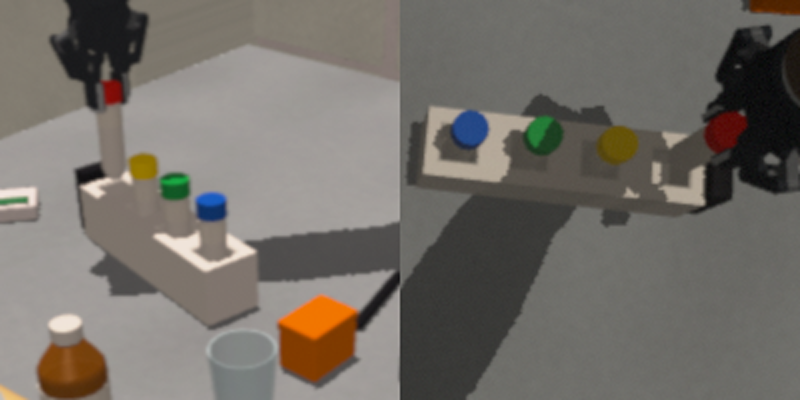

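Red's foot is at about pixel (168,147), as predicted for the last pocket. The other three stand in place. I'll lower it.

Call:
drive_tool([
  [[0, 0, -10], [0, 0, 0], 0],
  [[0, 0, -10], [0, 0, 0], 0],
  [[0, 0, -10], [0, 0, 0], 0],
  [[0, 0, -10], [0, 0, 0], 0],
  [[0, 0, -10], [0, 0, 0], 0],
  [[0, 0, -9], [0, 0, 0], 0],
  [[0, 0, -4], [0, 0, 0], 0],
  [[0, 0, 0], [0, 0, 0], 0],
])

```text
clock: 33.62
eef_pos: [0.4636, -0.3647, 0.1095]
tool_rot: [0.706, 0.708, -0.0, -0.002]
ft_force: [0.4, -0.5, -1.0]
grip_width: 0.0311
grasp_force: 60.0
```

Call:
drive_tool([
  [[0, 0, -3], [0, 0, 0], 0],
  [[0, 0, -3], [0, 0, 0], 0],
  [[0, 0, -1], [0, 0, 0], 0],
  [[0, 0, 0], [0, 0, 0], 0],
  [[0, 0, 0], [0, 0, 0], 0],
])

```text
clock: 34.03
eef_pos: [0.4646, -0.3655, 0.1046]
tool_rot: [0.706, 0.708, 0.0, 0.0]
ft_force: [0.2, -0.7, -1.4]
grip_width: 0.0311
grasp_force: 60.0
```

Call:
drive_tool([
  [[0, 0, -1], [0, 0, 0], 0],
  [[0, 0, 0], [0, 0, 0], 0],
  [[0, 0, 0], [0, 0, 0], 0.5],
  [[0, 0, 0], [0, 0, 0], 1],
  [[0, 0, 0], [0, 0, 0], 1],
  [[0, 0, 0], [0, 0, 0], 1],
  [[0, 0, 0], [0, 0, 0], 1],
  [[0, 0, 5], [0, 0, 0], 1],
])

```text
clock: 34.7
eef_pos: [0.4638, -0.3649, 0.1073]
tool_rot: [0.706, 0.708, -0.0, -0.001]
ft_force: [0.2, 0.2, -0.3]
grip_width: 0.0853
grasp_force: 0.0
```

Call:
drive_tool([
  [[0, 0, 20], [0, 0, 0], 1],
  [[0, 0, 30], [0, 0, 0], 1],
  [[0, 0, 40], [0, 0, 0], 1],
  [[0, 30, 0], [0, 0, 0], 1],
  [[0, 40, 0], [0, 0, 0], 1],
  [[0, 40, 0], [0, 0, 0], 1],
  [[0, 40, 0], [0, 0, 0], 1],
  [[0, 40, 0], [0, 0, 0], 1],
])

```text
clock: 35.37
eef_pos: [0.4642, -0.1739, 0.1988]
tool_rot: [0.706, 0.708, 0.0, 0.0]
ft_force: [0.9, 0.6, 0.7]
grip_width: 0.0852
grasp_force: 0.0
```

Call:
drive_tool([
  [[0, 40, 0], [0, 0, 0], 1],
  [[0, 40, 0], [0, 0, 0], 1],
  [[0, 40, 0], [0, 0, 0], 1],
  [[0, 40, 0], [0, 0, 0], 1],
  [[0, 40, 0], [0, 0, 0], 1],
  [[0, 40, 0], [0, 0, 0], 1],
  [[0, 0, 0], [0, 0, 0], 1],
  [[0, 0, 0], [0, 0, 0], 1],
])

```text
clock: 36.03
eef_pos: [0.4643, 0.0667, 0.1987]
tool_rot: [0.704, 0.71, 0.0, 0.0]
ft_force: [0.2, -0.8, -0.0]
grip_width: 0.0849
grasp_force: 0.0
```

```bash
python3 v.py r p8
```

```text
(no output)
```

View pics/p8.png

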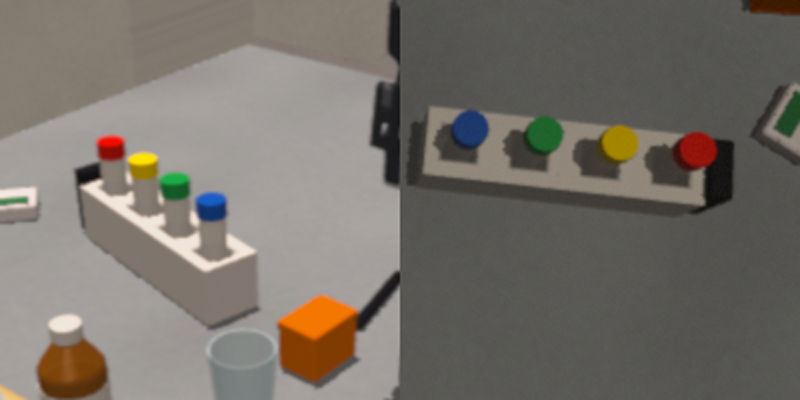

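All four tubes stand upright at equal height in the rack: red (111,148), yellow (144,166), green (175,186) and blue (211,206). Red is nearest the black end, and the gripper is clear.

```bash
python3 -c "
from workcell import *
print(job_done())"
```

```text
the job is handed in; nothing more can be done
None
```

I moved all four tubes into the rack in reverse order (blue farthest from the rack's black end, then green, yellow, and red nearest it) and handed the job in; the last picture shows all four upright and fully down in their pockets, but the hand-in returned no verdict.

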